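# Load the curing wheel and click it on to the lamp

### The arm

A 6-joint arm with a two-finger parallel gripper is mounted at the origin on the work surface. World frame = base frame: x ahead of the robot, y to its left, z up, the work surface at z = 0. Lengths are in mm, angles in rad, forces in N, time in s.
With the tool pointing down it reaches from about 275 to 750 mm from the base axis. Payload 10.2 kg.
Tool frame: the origin (TCP) lies midway between the tips of the shut fingers; the grasp point (between the pads) lies 19 mm behind it (ctrl.grip_depth is the distance from the TCP to the grasp point, in mm); y points along the fingers, x is the direction in which the jaws open and shut, and the axes are right-handed (so a half turn about y gives the same grasp; the last joint's range is limited). The gripper opens to 85 mm and grips with 20 to 120 N. Pads are 22 mm wide; open, the fingers measure 114 mm over their backs; the gripper's body (76 mm by 85 mm) begins 54 mm behind the grasp point. The pads swing forward as they close: fully open they stand 13 mm farther back than shut.
Start: joints at [1.072, 0.313, 1.498, -0, 1.331, -0.223], TCP at [142.979, 505.161, 231.294] pointing down, gripper open.
Joint ranges: [-2.94, 2.94], [-0.97, 2.17], [0.19, 2.56], [-1.23, 4.37], [0.02, 3.11], [-2.88, 2.88]. Speed limits (rad/s): [2.39, 2.39, 3.01, 3.14, 3.14, 3.14].

### API

Orientations are given as a unit quaternion [w, x, y, z].
In Python, from rig import ctrl gives the robot as it stands. The module is installed in compiled form; this text tells all that it offers.
- The arm moves only by the tool drive_tool, never from a script. Its arguments are lists of equal length, an entry for each row: "gripper": the closure, from 0 (fully open) to 1 (shut); "offset": the shift along the tool's x, y, z in m, a list of three; "turn": the turn about the tool's y in degrees. In form: {"gripper": [gripper, ...], "offset": [[tx, ty, tz], ...], "turn": [turn, ...]}. A call has 1 to 20 rows; each row shifts and turns the commanded pose from where the row before left it, along the tool's axes as they then stand; what a row does not reach is not made up. A row lasts 1/12 s, in which the tool goes at most 41.7 mm and 7.16 degrees, less where a joint would pass 70% of its speed; a pose out of reach is approached as far as the arm can. A call is refused whole if a number of a shift passes 0.0417 or a number of a turn 7.16, either way. A call with a gripper value outside its range is refused whole. The fingers move at their own pace and stop on an object; "force" is the grip in N (left out, the last holds). Time passes only in rows, so rows that do not move let the fingers close. It gives the time, the measured TCP pose, the force and the opening at its end, in the units of the state.
- ctrl.sense(): the state, without advancing time (a new reading comes with each control period).
- ctrl.capture(name): name is "side" or "top" or "wrist"; returns (picture, depth): 400x640x3 uint8, red, green, blue; 400x640 float32, mm along the optical axis (not along the pixel's ray), 0 where there is no reading.
- ctrl.camera_params(name): a dict with "fovy" (degrees; the focal length in pixels is half the picture's height over the tangent of half this angle, whatever the lens; pixels are square), "cx", "cy" (the principal point, pixels), "view" (4x4, takes a point from world to camera coordinates); the wrist camera has in their place "tool_from_camera" (4x4, takes a point from camera to tool coordinates, whose origin is the TCP and whose axes are the tool frame's). Camera axes: x right, y down, z forward; pixel columns grow to the right and rows downward; lengths in mm; the calibration is good to about 2 mm. A picture is of the moment at which its call begins: read the wrist's pose just before it. camera_params takes no time and is no camera call.
- ctrl.finish_job(): hands the job in, once; it reports no verdict.
Trained networks look in the newest picture that a camera, given by its name, has taken for a name from the list of things; names that differ only in an ending like _2 or _b are one class to them, and where a whole thing is asked for, a point or a joint stands for the part that bears it (a point fixed in the world has none). Each returns a list of dicts, best first, with "score" (0 to 1); they miss things now and then, are a little off and sometimes report something else, mostly with a low value. They report only what shows in the picture. A call takes as long as a camera call. They do not tell look-alikes from the thing itself.
- ctrl.boxes_of(camera, query): "centre" ([x, y, z] in mm, in the coordinates of the camera as it stood for that picture, good to about 4 mm: the middle of the surface that is visible of it).
- ctrl.regions_of(camera, query): "mask" (400x640 bool, what is visible of it).
- ctrl.pinpoint(camera, query): "centre" ([x, y, z] in mm, in the coordinates of the camera as it stood for that picture, good to about 4 mm: a listed point, or the origin of a listed thing).
The state is a dict: "time_s": time; "joints": joint angles; "dq": joint speeds; "tau": joint torques, N m; "eef_pos": TCP position; "ee_rot": TCP orientation; "force": force on the tool from outside, world axes, zero at the start; "wrist_torque": the same for the moment, N m; "grip_width": opening from 0.0 (shut) to 1.0 (fully open).
Only numpy, scipy, OpenCV 4.12 (cv2) and the standard library are available. Lean on these libraries where they do the work, as an engineer would, in place of code of your own. Each camera call takes 0.05 s, during which the arm holds its last target.

### The job

Set the little steamer, foot down, into the empty cup of the curing wheel at the brass tab, one click before the lamp, and press it gently (with no more than about 20 N) until it is fully home. Then turn the wheel on by one click so that the steamer stands squarely in front of the lamp, not past it. Leave the loupe, cork, glue jar and bulb where they are.

Things in the scene. Friction and masses are not known exactly. Their poses are not given: they have to be found in the camera images.
- steamer_mid (a point): centre, half-way up, of the part to load: a tiny steamer model with a red funnel fixed on a turned wooden stand, upright, 81 mm high in all, 50 to 100 g. The point lies on its axis, 40 mm above the foot's bottom and 24 mm above the shoulder; grip the stand's body here.
- steamer: the same part; origin at the centre of the foot's underside, z up. From below: round foot 28 mm in diameter, 16 mm long, lower edge chamfered 1 mm; round body 36 mm in diameter, 40 mm high, its underside a flat shoulder round the foot; the model, 25 mm high, nowhere wider than the body.
- carousel: fixed base of the curing wheel; origin on the shelf under the axle, z up. Its aluminium wheel (212 mm in diameter, top face 53 mm above the shelf) carries six cups 60 degrees apart on a 75 mm radius and one upright black post. Four cups are empty; the two on the side away from the robot hold schooners, glued fast. Friction holds the wheel where it is left (about 7 N at the cups).
- axle_top (a point): top of the axle, 65 mm above the shelf, on the base. The wheel's angle is NOT measured: a click has backlash, and the wheel starts 2 to 18 degrees short (clockwise, from above) of the true place, so the cups stand 3 to 24 mm and the post 3 to 29 mm short, round the circle, of the points given. Find the cup by feel or by eye.
- click_box (a point): dark steel block outside the wheel's rim, 42 mm high, with the spring plunger that makes the clicks, 60 degrees apart; about 10 to 17 N at the post takes the wheel out of one click and into the next. The wheel turns anticlockwise seen from above; a stop keeps it from turning back. It may end up to 9 degrees off the true place.
- load_spot (a point): true place, on the base, of the loading cup: centre of its mouth, on the rim, 71 mm above the shelf, 75 mm from the axle. A brass tab 50 mm high stands outside the wheel here. Cup: outside 43 mm, bore 30.2 mm, 18 mm deep. A spring ball in its wall grips the foot: it goes in with a push of 5 to 12 N, not by its weight. Home, the shoulder rests on the rim (steamer_mid 95 mm above the shelf).
- lamp_spot (a point): true place, on the base, of the loaded cup's mouth after one click: in front of the small grey curing lamp, 75 mm from the axle, 60 degrees anticlockwise (from above) from load_spot, 71 mm above the shelf. The lamp stands outside the wheel, 125 mm high.
- post_spot (a point): true place, on the base, of the wheel's post before the turn: 92 mm from the axle, 90 degrees clockwise (from above) from load_spot; given 95 mm above the shelf. The post is a round upright bar 14 mm in diameter, its top 108 mm above the shelf; push or pinch it to turn the wheel.
- loupe: brass loupe standing upright, 35 mm in diameter, 34 mm high; origin at the centre of its underside. Leave alone.
- cork_stopper: tapered cork stopper, 32 mm in diameter, 36 mm high; origin at the centre of its underside. Leave alone.
- glue_jar: small capped jar, 36 mm in diameter, 50 mm high; origin at the centre of its underside. Leave alone.
- bulb: clear glass light bulb without its base, standing neck down, 60 mm in diameter, 80 mm high; origin at the centre of its underside. Leave alone.
There are look-alikes about, which are no part of the job. What is shaped like the steamer but black or blue is not meant.

How it is judged:
By the outcome, as a careful person would: the job done as asked, in the order asked, and still so for the second after the job is handed in, with the robot touching nothing.
It also fails if it takes over 72 s, if anything falls off the work surface, if the arm or the gripper's body presses on something with over 40 N, if the wrist force passes 120 N, or if a joint passes its speed limit or range.

## Working session

There is one attempt and no reset: what is moved stays moved. The work goes in short steps, Python scripts to look and compute and a tool call to move; the robot and the scene stay as the last step left them, time stands still between calls to the robot, and variables do not carry over. Pictures are saved under pics/ and viewed, and the job is handed in when it is done.

Besides the shell and the picture viewer there is one more tool, called after "Call:" by a JSON object that holds its "api" and its "payload". drive_tool: Moves the arm, as the interface text tells. Its arguments: {"type":"object","properties":{"gripper":{"type":"array","items":{"type":"number"}},"offset":{"type":"array","items":{"type":"array","items":{"type":"number"}}},"turn":{"type":"array","items":{"type":"number"}},"force":{"type":"number"}},"required":["gripper","offset","turn"]}

```bash
mkdir -p pics; ls; cat > h.py <<'E'
import numpy as np, cv2
from rig import ctrl
from scipy.spatial.transform import Rotation as R
def toolT(s=None):
    s=s or ctrl.sense(); q=s["ee_rot"]; T=np.eye(4)
    T[:3,:3]=R.from_quat([q[1],q[2],q[3],q[0]]).as_matrix(); T[:3,3]=s["eef_pos"]; return T
def cam2world(n,T=None):
    p=ctrl.camera_params(n)
    if n=="wrist": return (toolT() if T is None else T)@np.array(p["tool_from_camera"])
    return np.linalg.inv(np.array(p["view"]))
def K(n):
    p=ctrl.camera_params(n); f=200/np.tan(np.radians(p["fovy"])/2); return f,p["cx"],p["cy"]
def px2w(n,u,v,d,T=None):
    f,cx,cy=K(n); return (cam2world(n,T)@np.array([(u-cx)/f*d,(v-cy)/f*d,d,1]))[:3]
def w2px(n,P,T=None):
    f,cx,cy=K(n); c=np.linalg.inv(cam2world(n,T))@np.append(P,1); return np.round([cx+f*c[0]/c[2],cy+f*c[1]/c[2],c[2]],1)
def c2w(n,c,T=None): return (cam2world(n,T)@np.append(c,1))[:3]
def save(n,name):
    im,d=ctrl.capture(n); cv2.imwrite(f"pics/{name}.png",im[:,:,::-1]); np.save(f"pics/{name}.npy",d); return im,d
E
python3 - <<'E'
from h import *
np.set_printoptions(precision=1,suppress=True)
s=ctrl.sense(); print(s); T=toolT(s); print(T)
for n in ["top","side"]:
    save(n,n+"0")
    print(n,cam2world(n),K(n))
    for q in ["steamer_mid","axle_top","load_spot","lamp_spot","post_spot","click_box"]:
        print(q,[(round(r["score"],2),c2w(n,r["centre"],T).round(1).tolist(),w2px(n,c2w(n,r["centre"],T),T)[:2].tolist()) for r in ctrl.pinpoint(n,q)[:4]])
E
```

```text
pics
{'time_s': 0.0, 'joints': array([ 1.1,  0.3,  1.5,  0. ,  1.3, -0.2]), 'dq': array([ 0.,  0.,  0.,  0.,  0., -0.]), 'tau': array([ -0. , -41.2, -26. ,  -0. ,   0. ,   0. ]), 'eef_pos': array([142.8, 504.9, 230.7]), 'ee_rot': array([-0.6,  0.6,  0.4, -0.4]), 'force': array([-0.5, -0.5,  0.3]), 'wrist_torque': array([ 0.,  0., -0.]), 'grip_width': 1.000914821162868}
[[  0.3  -0.   -1.  142.8]
 [  1.   -0.    0.3 504.9]
 [ -0.   -1.    0.  230.7]
 [  0.    0.    0.    1. ]]
top [[   0.    -1.     0.1  464.4]
 [  -1.    -0.    -0.   115.3]
 [   0.    -0.1   -1.  1032.7]
 [   0.     0.     0.     1. ]] (np.float64(458.2158311352786), 323.8014629884196, 189.48577965895097)
steamer_mid [(0.69, [469.9, 305.0, 45.1], [223.9, 252.1]), (0.61, [538.6, 353.8, 40.2], [202.8, 219.7]), (0.59, [435.9, 397.9, 44.5], [179.2, 268.0])]
axle_top [(0.77, [554.5, -57.5, 69.0], [395.2, 212.7])]
load_spot [(0.63, [501.4, -104.9, 70.1], [418.2, 238.0]), (0.59, [554.6, -52.8, 7.1], [388.3, 215.2])]
lamp_spot [(0.68, [572.0, -122.0, 75.6], [426.0, 204.4])]
post_spot [(0.88, [491.2, 15.3, 101.2], [362.7, 242.1])]
click_box [(0.85, [638.4, 24.9, 45.6], [355.2, 175.2])]
side [[ -0.9  -0.3   0.4 324.7]
 [ -0.5   0.6  -0.7 608. ]
 [ -0.   -0.8  -0.6 553. ]
 [  0.    0.    0.    1. ]] (np.float64(374.72172307207944), 312.0278986942163, 195.33402106154043)
steamer_mid [(0.86, [441.7, 399.8, 36.4], [313.9, 373.3]), (0.65, [468.5, 309.4, 38.9], [327.6, 313.3]), (0.62, [537.7, 357.1, 40.3], [273.3, 316.8])]
axle_top [(0.78, [554.7, -48.6, 66.4], [369.0, 166.7])]
load_spot [(0.7, [501.5, -99.9, 69.4], [399.9, 160.9])]
lamp_spot [(0.77, [577.1, -121.8, 72.7], [372.8, 146.3])]
post_spot [(0.85, [496.5, 18.5, 94.9], [384.0, 180.3]), (0.52, [775.5, 167.8, 2.9], [233.3, 211.3])]
click_box [(0.56, [642.5, 28.1, 40.9], [317.9, 182.0]), (0.32, [772.9, 167.1, -0.0], [234.6, 212.5])]
```

View pics/top0.png

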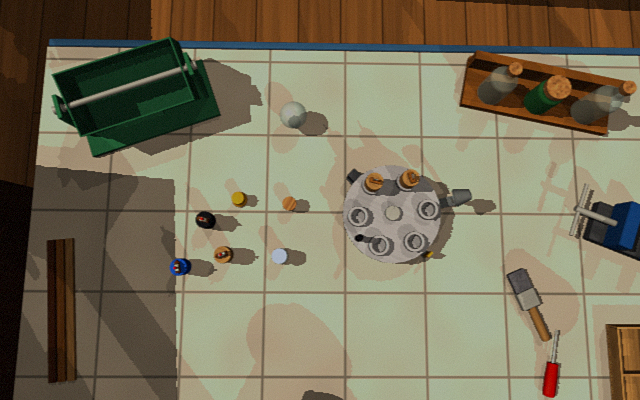

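View pics/side0.png

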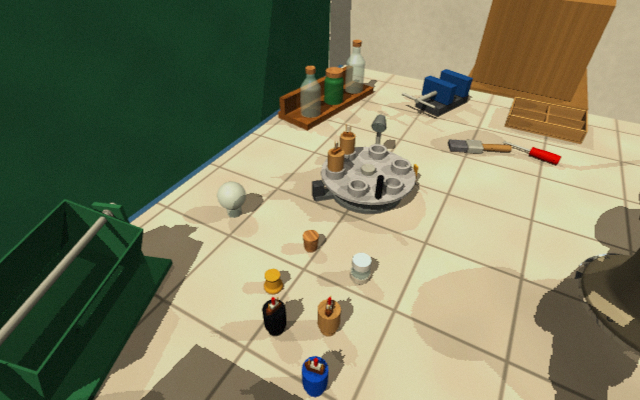

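```bash
python3 - <<'E'
import cv2,numpy as np
a=cv2.imread("pics/top0.png")[150:320,130:480]; cv2.imwrite("pics/topc.png",cv2.resize(a,None,fx=2.2,fy=2.2,interpolation=2))
a=cv2.imread("pics/side0.png")[270:400,230:380]; cv2.imwrite("pics/sidec.png",cv2.resize(a,None,fx=4,fy=4,interpolation=2))
E
```

```text
(no output)
```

View pics/topc.png

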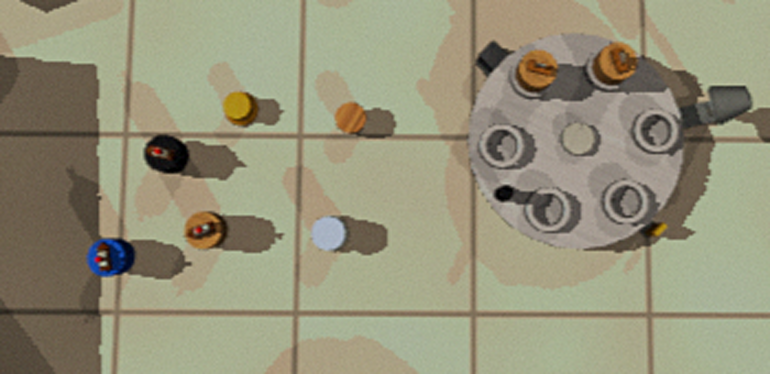

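View pics/sidec.png

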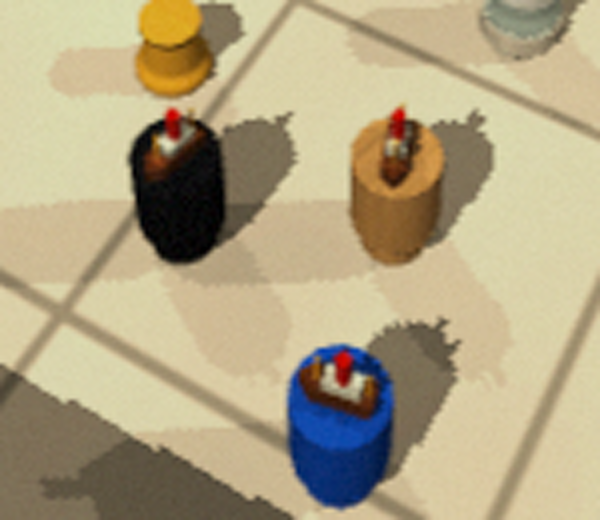

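The wooden look-alike at top pixel (223,254) and side pixel (329,316) is the only one on a bare wooden stand. The others are blue at top (180,267) and black at top (205,220), so I choose the wooden one. The close crop shows its red funnel. Next I'll measure precisely.

```bash
python3 - <<'E'
from h import *
np.set_printoptions(precision=1,suppress=True)
T=toolT(); print("wristcam",np.array(ctrl.camera_params("wrist")["tool_from_camera"]),K("wrist"))
for n in ["top","side"]:
    d=np.load(f"pics/{n}0.npy"); f,cx,cy=K(n); v,u=np.mgrid[:400,:640]
    P=np.stack([(u-cx)/f*d,(v-cy)/f*d,d,np.ones_like(d)],-1)@cam2world(n).T
    P=P[...,:3]; ok=d>0
    m=ok&(np.hypot(P[...,0]-470,P[...,1]-307)<32)&(P[...,2]>10)
    Q=P[m]; print(n,"steamer n",len(Q),"z",Q[:,2].min(),Q[:,2].max())
    t=Q[(Q[:,2]>51)&(Q[:,2]<60)]; print(" top ring",len(t),t.min(0),t.max(0),(t.min(0)+t.max(0))/2)
    tab=ok&(abs(P[...,0]-550)<30)&(abs(P[...,1]-150)<60); print(" table z",np.median(P[tab][:,2]))
    ax=P[ok&(np.hypot(P[...,0]-554.6,P[...,1]+53)<25)&(P[...,2]>60)]; print(" axle",len(ax),ax.min(0),ax.max(0))
    wh=P[ok&(np.hypot(P[...,0]-554.6,P[...,1]+53)<125)&(P[...,2]>46)&(P[...,2]<58)]
    print(" wheel",wh.min(0),wh.max(0),(wh.min(0)+wh.max(0))/2)
    for q in ["loupe","cork_stopper","glue_jar","bulb","carousel","steamer"]:
        print(q,[(round(r["score"],2),c2w(n,r["centre"],T).round(0).tolist()) for r in ctrl.pinpoint(n,q)[:3]])
E
```

```text
wristcam [[   1.    -0.    -0.     0.7]
 [   0.    -0.3    1.  -141.4]
 [  -0.    -1.    -0.3   68.3]
 [   0.     0.     0.     1. ]] (np.float64(359.142288374342), 320.2297640436224, 198.87974002817987)
top steamer n 277 z 11.110243588721346 82.74470213845359
 top ring 174 [449.1 290.5  51.8] [482.5 325.7  59.9] [465.8 308.1  55.9]
 table z 0.396256355757032
 axle 173 [539.6 -67.   60.2] [569.3 -36.2  70.6]
 wheel [ 451.  -158.    46.1] [660.8  53.9  58. ] [555.9 -52.   52. ]
loupe [(0.59, [592.0, 287.0, 2.0])]
cork_stopper [(0.62, [551.0, -54.0, 66.0]), (0.49, [575.0, 170.0, -5.0]), (0.42, [463.0, 305.0, 0.0])]
glue_jar [(0.72, [462.0, 188.0, 1.0])]
bulb [(0.85, [775.0, 159.0, 4.0]), (0.68, [590.0, 282.0, -2.0])]
carousel [(0.58, [557.0, -50.0, 6.0]), (0.38, [502.0, -106.0, 71.0])]
steamer [(0.84, [465.0, 308.0, 1.0]), (0.6, [443.0, 397.0, 1.0]), (0.59, [538.0, 347.0, -5.0])]
side steamer n 691 z 14.204625195881135 82.01807680288442
 top ring 305 [447.6 293.   51.1] [482.4 329.3  59.5] [465.  311.2  55.3]
 table z -0.5194786500103987
 axle 106 [540.7 -63.3  60.1] [570.5 -31.5  65.7]
 wheel [ 450.7 -151.9   46. ] [660.9  57.2  58. ] [555.8 -47.3  52. ]
loupe [(0.59, [586.0, 284.0, 0.0])]
cork_stopper [(0.69, [469.0, 313.0, 41.0]), (0.66, [579.0, 169.0, -2.0])]
glue_jar [(0.81, [466.0, 190.0, -1.0])]
bulb [(0.73, [773.0, 168.0, 1.0])]
carousel [(0.89, [557.0, -45.0, -1.0])]
steamer [(0.95, [462.0, 312.0, 0.0]), (0.82, [541.0, 354.0, -3.0]), (0.8, [441.0, 404.0, 5.0])]
```

```bash
cat >> h.py <<'E'
def go(P,yaw=None):
    "offset in tool axes to world TCP P; yaw=angle of tool x (deg) wanted"
    s=ctrl.sense(); T=toolT(s); o=T[:3,:3].T@(np.array(P,float)-T[:3,3])
    a=np.degrees(np.arctan2(T[1,0],T[0,0]))
    print("t",round(s["time_s"],2),"tcp",T[:3,3].round(1),"yaw",round(a,2),"F",np.array(s["force"]).round(1),"w",round(s["grip_width"],3),"-> offset mm",o.round(1),"j6",round(s["joints"][5],2))
E
python3 - <<'E'
from h import *
go([465,309,200])
E
```

```text
t 1.3 tcp [143.  505.2 231.3] yaw 74.2 F [ 0.3 -0.5 -0.3] w 1.003 -> offset mm [-101.1   31.3 -363.2] j6 -0.22
```

Call:
{"api": "drive_tool", "payload": {"gripper": [0,0,0,0,0,0,0,0,0,0,0,0,0,0,0], "offset": [[-0.0084,0.0026,-0.0303],[-0.0084,0.0026,-0.0303],[-0.0084,0.0026,-0.0303],[-0.0084,0.0026,-0.0303],[-0.0084,0.0026,-0.0303],[-0.0084,0.0026,-0.0303],[-0.0084,0.0026,-0.0303],[-0.0084,0.0026,-0.0303],[-0.0084,0.0026,-0.0303],[-0.0084,0.0026,-0.0303],[-0.0084,0.0026,-0.0303],[-0.0084,0.0026,-0.0303],[0,0,0],[0,0,0],[0,0,0]], "turn": [0,0,0,0,0,0,0,0,0,0,0,0,0,0,0]}}

```text
time_s: 2.55
eef_pos: [464.9, 309.4, 200.1]
ee_rot: [0.564, -0.564, -0.426, 0.427]
force: [-0.6, 0.1, -0.5]
grip_width: 1.0
```

```bash
python3 - <<'E'
from h import *
np.set_printoptions(precision=1,suppress=True)
T=toolT(); im,d=save("wrist","w1"); n="wrist"
print(T)
f,cx,cy=K(n); v,u=np.mgrid[:400,:640]
P=(np.stack([(u-cx)/f*d,(v-cy)/f*d,d,np.ones_like(d)],-1)@cam2world(n,T).T)[...,:3]
m=(d>0)&(np.hypot(P[...,0]-465,P[...,1]-309)<35)&(P[...,2]>8)
Q=P[m]; print(len(Q),Q.min(0),Q.max(0))
t=Q[(Q[:,2]>52)&(Q[:,2]<59)];print(len(t),t.min(0),t.max(0),(t.min(0)+t.max(0))/2)
for h0 in (20,30,40):
  b=Q[(Q[:,2]>h0)&(Q[:,2]<h0+10)]
  from scipy.optimize import least_squares
  r=least_squares(lambda p:np.hypot(b[:,0]-p[0],b[:,1]-p[1])-18,[465,309],loss="soft_l1"); print(h0,len(b),r.x)
go([465,309,20])
E
```

```text
[[  0.3  -0.   -1.  464.9]
 [  1.    0.    0.3 309.4]
 [ -0.   -1.    0.  200.1]
 [  0.    0.    0.    1. ]]
14220 [439.2 282.3  15.4] [483.  343.2 293.4]
1033 [447.7 292.7  52.1] [483.  328.   58.8] [465.4 310.3  55.5]
20 60 [465.9 310.1]
30 70 [465.9 310.2]
40 71 [465.9 310.2]
t 2.6 tcp [464.7 309.7 200.2] yaw 74.25 F [-0.2  1.3 -0. ] w 1.0 -> offset mm [ -0.6 180.2  -0.6] j6 -0.92
```

View pics/w1.png

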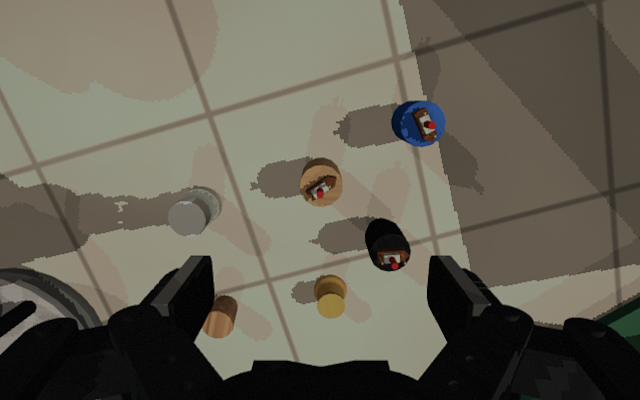

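```bash
python3 - <<'E'
from h import *
go([465.8,310.2,19])
E
```

```text
t 2.6 tcp [464.7 309.7 200.2] yaw 74.25 F [-0.2  1.3 -0. ] w 1.0 -> offset mm [  0.7 181.2  -1. ] j6 -0.92
```

Call:
{"api": "drive_tool", "payload": {"gripper": [0,0,0,0,0,0,0,0,0.3,0.45,0.8,0.8,0.8,0.8,0.8,0.8], "offset": [[0.0006,0.024,-0.001],[0,0.024,0],[0,0.024,0],[0,0.024,0],[0,0.024,0],[0,0.024,0],[0,0.022,0],[0,0.015,0],[0,0,0],[0,0,0],[0,0,0],[0,0,0],[0,0,0],[0,0,0],[0,0,0],[0,0,0]], "turn": [0,0,0,0,0,0,0,0,0,0,0,0,0,0,0,0], "force": 50}}

```text
time_s: 3.93
eef_pos: [467.1, 310.0, 20.7]
ee_rot: [-0.564, 0.564, 0.427, -0.426]
force: [-2.5, 0.6, 6.9]
grip_width: 0.397
```

Call:
{"api": "drive_tool", "payload": {"gripper": [0.8,0.8,0.8,0.8,0.8,0.8,0.8,0.8,0.8], "offset": [[0,-0.008,0],[0,-0.016,0],[0,-0.026,0],[0,-0.03,0],[0,-0.03,0],[0,-0.03,0],[0,-0.03,0],[0,-0.02,0],[0,-0.01,0]], "turn": [0,0,0,0,0,0,0,0,0]}}

```text
time_s: 4.68
eef_pos: [467.1, 309.7, 222.9]
ee_rot: [-0.563, 0.564, 0.428, -0.425]
force: [0.1, 0.3, -0.3]
grip_width: 0.396
```

```bash
python3 - <<'E'
from h import *
go([530,-60,235])
E
```

```text
t 4.68 tcp [467.1 309.7 222.9] yaw 74.2 F [ 0.1  0.3 -0.3] w 0.396 -> offset mm [-338.6  -12.5 -161.2] j6 -0.92
```

Call:
{"api": "drive_tool", "payload": {"gripper": [0.8,0.8,0.8,0.8,0.8,0.8,0.8,0.8,0.8,0.8,0.8,0.8,0.8,0.8,0.8,0.8], "offset": [[-0.012,-0.001,-0.006],[-0.024,-0.001,-0.011],[-0.03,-0.001,-0.0143],[-0.03,-0.001,-0.0143],[-0.03,-0.001,-0.0143],[-0.03,-0.001,-0.0143],[-0.03,-0.001,-0.0143],[-0.03,-0.001,-0.0143],[-0.03,-0.001,-0.0143],[-0.03,-0.001,-0.0143],[-0.03,-0.001,-0.0143],[-0.022,-0.001,-0.01],[-0.0106,0,-0.006],[0,0,0],[0,0,0],[0,0,0]], "turn": [0,0,0,0,0,0,0,0,0,0,0,0,0,0,0,0]}}

```text
time_s: 6.02
eef_pos: [529.5, -59.4, 230.6]
ee_rot: [0.564, -0.563, -0.427, 0.427]
force: [-0.1, 0.5, -0.5]
grip_width: 0.396
```

```bash
python3 - <<'E'
from h import *
np.set_printoptions(precision=1,suppress=True)
T=toolT(); np.save("pics/T2.npy",T); im,d=save("wrist","w2"); go([500,-100,200])
for q in ["axle_top","load_spot","lamp_spot","post_spot"]:
    print(q,[(round(r["score"],2),c2w("wrist",r["centre"],T).round(1).tolist(),w2px("wrist",c2w("wrist",r["centre"],T),T)[:2].tolist()) for r in ctrl.pinpoint("wrist",q)[:4]])
E
```

```text
t 6.07 tcp [529.6 -59.2 230.8] yaw 74.28 F [-0.5  0.5 -0.7] w 0.398 -> offset mm [-47.3  30.8  17.4] j6 -1.63
axle_top [(0.88, [557.6, -52.5, 64.8], [335.6, 207.4]), (0.54, [533.1, -57.7, 211.8], [324.4, 251.9])]
load_spot [(0.76, [504.3, -104.1, 67.0], [261.5, 166.7])]
lamp_spot [(0.96, [574.5, -128.4, 71.6], [259.7, 248.7])]
post_spot [(0.72, [496.8, 15.9, 94.1], [403.3, 121.1])]
```

View pics/w2.png

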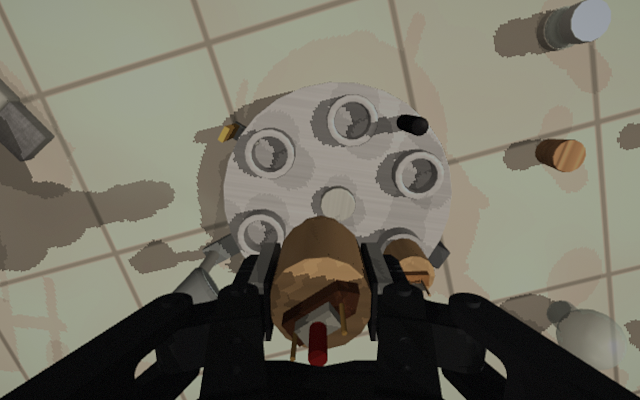

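```bash
cat > wheel.py <<'E'
from h import *
from scipy.optimize import least_squares
np.set_printoptions(precision=1,suppress=True)
def cloud(n,d,T=None):
    f,cx,cy=K(n); v,u=np.mgrid[:400,:640]
    P=(np.stack([(u-cx)/f*d,(v-cy)/f*d,d,np.ones_like(d)],-1)@cam2world(n,T).T)[...,:3]
    return P,d>0
def fitwheel(P,ok,c0=(556,-51),seeds=None):
    r=np.hypot(P[...,0]-c0[0],P[...,1]-c0[1])
    wz=np.median(P[ok&(r>30)&(r<50)&(abs(P[...,2]-53)<6)][:,2]); rel=P[...,2]-wz
    rim=P[ok&(r<105)&(r>45)&(rel>14)&(rel<21)]
    print("wheel z",wz,"rim z",np.median(rim[:,2]),len(rim))
    out=[]
    best=None
    # coarse: cluster into cups, per-cup annulus fit
    for k in range(6):
        pass
    def cost(p):
        c=np.array(p[:2]); ang=np.radians(p[2]+60*np.arange(6)); C=c+75*np.c_[np.cos(ang),np.sin(ang)]
        dd=np.linalg.norm(rim[:,None,:2]-C[None],axis=2).min(1)
        return np.clip(np.abs(dd-18.3)-3.2,0,8)
    for a in range(0,60,3):
        s=least_squares(lambda p:cost(p)+0,[*c0,a],loss="soft_l1",diff_step=1e-4)
        if best is None or s.cost<best.cost: best=s
    return best.x,best.cost,rim,wz
E
python3 - <<'E'
from wheel import *
T=np.load("pics/T2.npy")
for n,f in (("wrist","w2"),("top","top0"),("side","side0")):
    d=np.load(f"pics/{f}.npy"); P,ok=cloud(n,d,T)
    x,c,rim,wz=fitwheel(P,ok)
    print(n,"centre",x[:2],"cup ang mod60",x[2]%60,"cost",c)
    cl=np.array(x[:2])
    for k in range(6):
        a=np.radians(x[2]+60*k); C=cl+75*np.array([np.cos(a),np.sin(a)])
        q=rim[np.linalg.norm(rim[:,:2]-C,axis=1)<26]
        if len(q)>15:
            s=least_squares(lambda p:np.clip(abs(np.hypot(q[:,0]-p[0],q[:,1]-p[1])-18.3)-3.2,0,8),C,loss="soft_l1",diff_step=1e-4)
            print("  cup",round(np.degrees(a)%360,1),C,"own fit",s.x,len(q))
    r=np.hypot(P[...,0]-cl[0],P[...,1]-cl[1]); po=P[ok&(P[...,2]>wz+28)&(P[...,2]<wz+60)&(r>80)&(r<104)&(P[...,0]<540)&(P[...,1]>-50)]
    if len(po): print("  post",len(po),(po.min(0)+po.max(0))/2,po.min(0),po.max(0))
    a=ok&(r<25)&(P[...,2]>wz+8)&(P[...,2]<wz+16); print("  axle mid",(P[a].min(0)+P[a].max(0))/2)
# held steamer
d=np.load("pics/w2.npy"); P,ok=cloud("wrist",d,T); L=(P-T[:3,3])@T[:3,:3]
m=ok&(np.hypot(L[...,0],L[...,2])<30)&(L[...,1]>-60)&(L[...,1]<40)
im=cv2.imread("pics/w2.png"); m&=(im.max(2)>50)
q=L[m]; print("held y range",q[:,1].min(),q[:,1].max())
for lo in range(-40,30,8):
    b=q[(q[:,1]>=lo)&(q[:,1]<lo+8)]
    if len(b)>40:
        s=least_squares(lambda p:np.hypot(b[:,0]-p[0],b[:,2]-p[1])-18,[0,0],loss="soft_l1"); print(lo,len(b),s.x, b[:,0].min(),b[:,0].max())
E
```

```text
wheel z 51.685726456230725 rim z 69.3844046751876 4164
wrist centre [555.8 -49.9] cup ang mod60 36.00548387862233 cost 196.86449592741633
  cup 36.0 [616.5  -5.8] own fit [615.9  -5.9] 347
  cup 96.0 [547.9  24.7] own fit [547.9  24.3] 992
  cup 156.0 [487.3 -19.4] own fit [487.4 -19.5] 1090
  cup 216.0 [495.1 -94. ] own fit [495.3 -93.9] 1014
  cup 276.0 [ 563.6 -124.5] own fit [ 563.4 -124.2] 694
  post 413 [501.8  24.1  94.2] [495.   17.4  79.8] [508.6  30.8 108.6]
  axle mid [555.4 -50.   62.8]
wheel z 53.442585155933784 rim z 71.12626359819978 767
top centre [555.3 -51.5] cup ang mod60 36.10218981794699 cost 8.94447868517119
  cup 36.1 [615.9  -7.3] own fit [615.7  -7.2] 62
  cup 96.1 [547.4  23.1] own fit [547.3  23.1] 153
  cup 156.1 [486.8 -21.1] own fit [486.9 -21.2] 156
  cup 216.1 [494.7 -95.7] own fit [495.  -95.8] 163
  cup 276.1 [ 563.3 -126.1] own fit [ 563. -126.] 162
  cup 336.1 [623.9 -81.9] own fit [623.6 -81.7] 70
  post 44 [501.3  23.1  97.1] [495.3  17.   81.7] [507.4  29.2 112.4]
  axle mid [555.2 -51.6  65.6]
wheel z 52.120902014956556 rim z 69.55072524591822 
[... 238 characters left out ...]
  cup 216.0 [495.2 -92.4] own fit [495.1 -92.3] 123
  cup 276.0 [ 563.7 -122.9] own fit [ 563.5 -122.9] 105
  cup 336.0 [624.4 -78.8] own fit [624.4 -79.4] 39
  post 93 [501.6  26.1  94.5] [494.8  19.2  81.1] [508.5  33.  107.9]
  axle mid [555.6 -47.4  63.1]
held y range -59.99597271005218 21.787689221835702
-40 4722 [ 1.  -2.4] -27.35538455761438 24.138655851431455
-32 1086 [0.7 1. ] -22.944359382820824 24.041892708983603
-24 894 [0.7 1. ] -22.882756700369885 24.09262521280822
-16 767 [0.7 1.1] -28.53530679017947 24.24351465733532
-8 588 [0.6 1. ] -28.193665763270708 24.04690363351668
0 273 [0.7 0.9] -15.571271832053267 17.27223464492553
16 81 [ 0.7 -3.2] -8.11919539808383 9.49542809731864
```

```bash
python3 - <<'E'
from h import *
go([496,-94.9,104])
E
```

```text
t 6.27 tcp [529.9 -59.6 231.2] yaw 74.27 F [ 0.  -0.4 -0.4] w 0.397 -> offset mm [-43.1 127.1  23. ] j6 -1.63
```

Call:
{"api": "drive_tool", "payload": {"gripper": [0.8,0.8,0.8,0.8,0.8,0.8,0.8,0.8,0.8,0.8,0.8,0.8], "offset": [[-0.01,0,0.005],[-0.016,0.006,0.009],[-0.011,0.015,0.006],[-0.006,0.022,0.0028],[0,0.026,0],[0,0.024,0],[0,0.018,0],[0,0.01,0],[0,0.006,0],[0,0,0],[0,0,0],[0,0,0]], "turn": [0,0,0,0,0,0,0,0,0,0,0,0]}}

```text
time_s: 7.27
eef_pos: [496.8, -95.8, 105.2]
ee_rot: [-0.563, 0.565, 0.427, -0.426]
force: [-0.7, -0.3, 0.2]
grip_width: 0.395
```

```bash
python3 - <<'E'
from wheel import *
go([496,-94.9,104])
T=toolT(); np.save("pics/T3.npy",T); im,d=save("wrist","w3")
d=np.load("pics/w3.npy"); P,ok=cloud("wrist",d,T)
x,c,rim,wz=fitwheel(P,ok); print(x)
L=(P-T[:3,3])@T[:3,:3]
q=L[ok&(np.hypot(L[...,0],L[...,2])<24)&(L[...,1]>-30)&(L[...,1]<12)&(abs(L[...,0])<17)]
for lo in range(-30,12,8):
    b=q[(q[:,1]>=lo)&(q[:,1]<lo+8)]
    if len(b)>40:
        s=least_squares(lambda p:np.hypot(b[:,0]-p[0],b[:,2]-p[1])-18,[0,0],loss="soft_l1"); print(lo,len(b),s.x, (T[:3,:3]@[s.x[0],0,s.x[1]]+T[:3,3])[:2])
C=x[:2]+75*np.array([np.cos(np.radians(36+180)),np.sin(np.radians(216))]);
qq=rim[np.linalg.norm(rim[:,:2]-[495.2,-94],axis=1)<26]; print(len(qq))
s=least_squares(lambda p:np.clip(abs(np.hypot(qq[:,0]-p[0],qq[:,1]-p[1])-18.3)-3.2,0,8),[495.2,-94],loss="soft_l1",diff_step=1e-4);print(s.x, np.median(qq[:,2]))
E
```

```text
t 7.27 tcp [496.8 -95.8 105.2] yaw 74.2 F [-0.7 -0.3  0.2] w 0.395 -> offset mm [0.6 1.2 1. ] j6 -1.72
wheel z 51.632864129984284 rim z 69.31215786856748 8078
[555.9 -50.3  36.2]
-30 822 [0.5 0.8] [496.1 -95.1]
-22 702 [0.5 0.9] [496.1 -95.1]
-14 585 [0.5 0.9] [496.1 -95.1]
-6 491 [0.6 0.9] [496.1 -95. ]
2 158 [0.7 0.8] [496.2 -94.9]
1457
[495.5 -94.2] 69.38585544030084
```

View pics/w3.png

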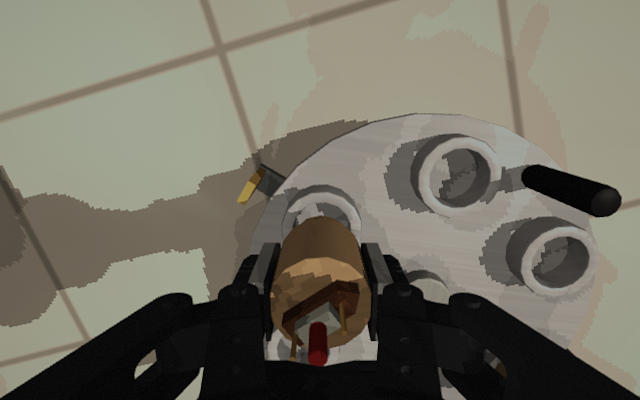

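Call:
{"api": "drive_tool", "payload": {"gripper": [0.8,0.8,0.8,0.8,0.8,0.8,0.8], "offset": [[0.0006,0.002,0.001],[0,0.004,0],[0,0.004,0],[0,0.003,0],[0,0.001,0],[0,0,0],[0,0,0]], "turn": [0,0,0,0,0,0,0]}}

```text
time_s: 7.9
eef_pos: [495.5, -94.7, 90.1]
ee_rot: [0.564, -0.564, -0.427, 0.427]
force: [0.5, 0.5, -0.5]
grip_width: 0.398
```

Call:
{"api": "drive_tool", "payload": {"gripper": [0.8,0.8,0.8,0.8], "offset": [[0,0.001,0],[0,0.001,0],[0,0,0],[0,0,0]], "turn": [0,0,0,0]}}

```text
time_s: 8.23
eef_pos: [495.5, -94.7, 88.1]
ee_rot: [-0.564, 0.564, 0.427, -0.427]
force: [0.9, 0.3, -1.1]
grip_width: 0.397
```

Call:
{"api": "drive_tool", "payload": {"gripper": [0.8,0.8,0.8,0.8], "offset": [[0,0.001,0],[0,0.001,0],[0,0.001,0],[0,0,0]], "turn": [0,0,0,0]}}

```text
time_s: 8.57
eef_pos: [495.5, -94.7, 85.0]
ee_rot: [0.564, -0.564, -0.427, 0.426]
force: [-0.3, 0.2, -0.8]
grip_width: 0.4
```

Call:
{"api": "drive_tool", "payload": {"gripper": [0.8,0.8,0.8,0.8], "offset": [[0,0.001,0],[0,0.001,0],[0,0.001,0],[0,0,0]], "turn": [0,0,0,0]}}

```text
time_s: 8.9
eef_pos: [496.0, -94.5, 82.1]
ee_rot: [-0.564, 0.564, 0.427, -0.426]
force: [4.4, 2.3, -2.7]
grip_width: 0.394
```

Call:
{"api": "drive_tool", "payload": {"gripper": [0.8,0.8,0.8,0.8], "offset": [[0.0004,0,-0.0004],[0,0.001,0],[0,0.0005,0],[0,0,0]], "turn": [0,0,0,0]}}

```text
time_s: 9.23
eef_pos: [496.2, -94.3, 80.5]
ee_rot: [-0.564, 0.564, 0.427, -0.426]
force: [5.1, 3.2, -1.7]
grip_width: 0.397
```

Call:
{"api": "drive_tool", "payload": {"gripper": [0.8,0.8,0.8,0.8], "offset": [[0,0.001,0],[0,0.001,0],[0,0,0],[0,0,0]], "turn": [0,0,0,0]}}

```text
time_s: 9.57
eef_pos: [496.1, -94.3, 78.4]
ee_rot: [-0.564, 0.564, 0.427, -0.426]
force: [4.6, 2.1, -2.2]
grip_width: 0.394
```

Call:
{"api": "drive_tool", "payload": {"gripper": [0.8,0.8,0.8], "offset": [[0,0.001,0],[0,0.0005,0],[0,0,0]], "turn": [0,0,0]}}

```text
time_s: 9.82
eef_pos: [496.2, -94.3, 77.0]
ee_rot: [-0.564, 0.564, 0.427, -0.426]
force: [4.8, 3.2, -1.3]
grip_width: 0.397
```

Call:
{"api": "drive_tool", "payload": {"gripper": [0.8,0.8,0.8], "offset": [[0,0.001,0],[0,0,0],[0,0,0]], "turn": [0,0,0]}}

```text
time_s: 10.07
eef_pos: [496.2, -94.3, 76.0]
ee_rot: [-0.564, 0.564, 0.427, -0.426]
force: [4.5, 2.8, -2.7]
grip_width: 0.396
```

Call:
{"api": "drive_tool", "payload": {"gripper": [0.8,0.8,0.8], "offset": [[0,0.001,0],[0,0,0],[0,0,0]], "turn": [0,0,0]}}

```text
time_s: 10.32
eef_pos: [496.3, -94.4, 75.6]
ee_rot: [-0.564, 0.564, 0.427, -0.426]
force: [3.5, 2.7, 4.0]
grip_width: 0.392
```

```bash
python3 - <<'E'
from wheel import *
go([496,-94.9,74]); save("side","s4")
T=toolT(); im,d=save("wrist","w4")
P,ok=cloud("wrist",d,T); L=(P-T[:3,3])@T[:3,:3]
q=L[ok&(np.hypot(L[...,0],L[...,2])<24)&(abs(L[...,0])<17)]
for lo in range(-38,12,4):
    b=q[(q[:,1]>=lo)&(q[:,1]<lo+4)]
    if len(b)>40:
        s=least_squares(lambda p:np.hypot(b[:,0]-p[0],b[:,2]-p[1])-18,[0,0],loss="soft_l1"); print(lo,len(b),s.x)
a=cv2.imread("pics/s4.png")[110:230,290:450]; cv2.imwrite("pics/s4c.png",cv2.resize(a,None,fx=5,fy=5,interpolation=2))
E
```

```text
t 10.32 tcp [496.3 -94.4  75.6] yaw 74.19 F [3.5 2.7 4. ] w 0.392 -> offset mm [-0.6  1.6  0.1] j6 -1.72
-38 2800 [ 0.8 -4.7]
-34 2417 [ 1.1 -0.9]
-30 434 [0.4 0.8]
-26 397 [0.5 0.8]
-22 370 [0.5 0.8]
-18 327 [0.5 0.8]
-14 314 [0.5 0.9]
-10 279 [0.5 0.9]
-6 253 [0.6 0.9]
-2 222 [0.6 0.8]
2 496 [0.4 1.7]
6 585 [0.2 3.5]
10 176 [0.1 4.4]
```

View pics/w4.png

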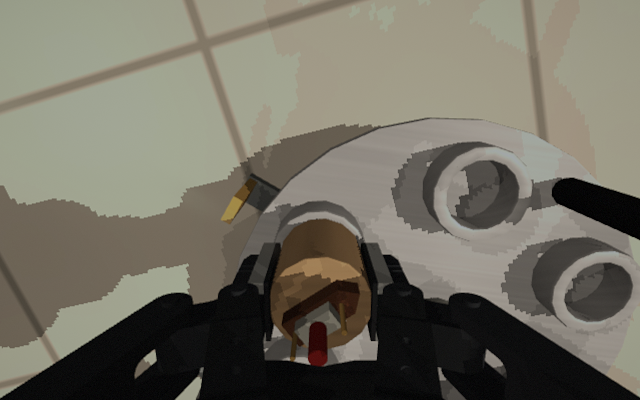

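View pics/s4c.png

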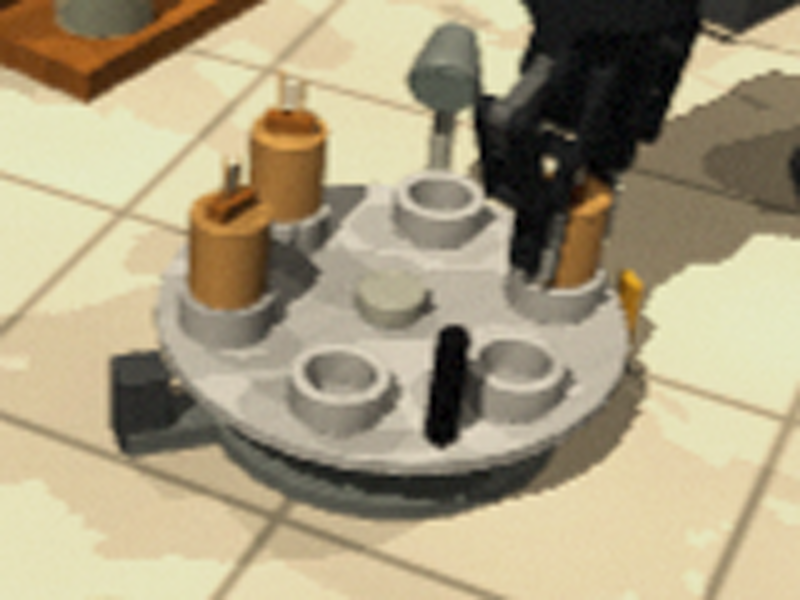

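Call:
{"api": "drive_tool", "payload": {"gripper": [0.8,0.8,0.8], "offset": [[0,0.0005,0],[0,0,0],[0,0,0]], "turn": [0,0,0]}}

```text
time_s: 10.67
eef_pos: [496.3, -94.4, 75.6]
ee_rot: [-0.564, 0.564, 0.427, -0.426]
force: [0.4, 4.5, 10.4]
grip_width: 0.395
```

Call:
{"api": "drive_tool", "payload": {"gripper": [0.8,0.8,0.8], "offset": [[0,0.0005,0],[0,0,0],[0,0,0]], "turn": [0,0,0]}}

```text
time_s: 10.92
eef_pos: [496.4, -94.4, 75.5]
ee_rot: [-0.564, 0.564, 0.427, -0.426]
force: [-0.9, 4.6, 15.8]
grip_width: 0.399
```

```bash
python3 - <<'E'
from wheel import *
T=toolT()
for f in ("w2","w3","w4"):
    d=np.load(f"pics/{f}.npy"); im=cv2.imread(f"pics/{f}.png")
    Pc,ok=cloud("wrist",d,np.eye(4)); L=Pc
    m=ok&(np.hypot(L[...,0]-.5,L[...,2]-.9)<16)&(L[...,1]<-25)&(L[...,1]>-50)&(im.max(2)>60)
    h,e=np.histogram(L[m][:,1],bins=np.arange(-50,-25,1)); k=h.argmax(); q=L[m][:,1]; q=q[abs(q-e[k]-.5)<1.5]
    print(f,np.median(q),len(q))
E
```

```text
w2 -34.052713593451465 2874
w3 -34.0556721215512 2877
w4 -34.08567867869722 2887
```

Call:
{"api": "drive_tool", "payload": {"gripper": [0.8,0.8,0.3,0.3,0.3,0.3], "offset": [[0,-0.001,0],[0,-0.0005,0],[0,0,0],[0,0,0],[0,0,0],[0,0,0]], "turn": [0,0,0,0,0,0]}}

```text
time_s: 11.42
eef_pos: [495.6, -94.5, 75.3]
ee_rot: [0.564, -0.564, -0.426, 0.427]
force: [-0.5, -0.3, 0.4]
grip_width: 0.698
```

Call:
{"api": "drive_tool", "payload": {"gripper": [0.3,0.3,0.3,0.3,0.3,0.3,0.3,0.3,0.3,0.3], "offset": [[0,-0.005,0],[0,-0.012,0],[0,-0.025,0],[0,-0.03,0],[0,-0.03,0],[0,-0.03,0],[0,-0.02,-0.02],[0,-0.01,-0.025],[0,0,0],[0,0,0]], "turn": [0,0,0,0,0,0,0,0,0,0]}}

```text
time_s: 12.25
eef_pos: [539.5, -106.8, 237.7]
ee_rot: [-0.564, 0.564, 0.426, -0.427]
force: [-0.7, 0.3, -0.2]
grip_width: 0.7
```

```bash
python3 - <<'E'
from wheel import *
go([496,-94.9,74])
T=toolT(); im,d=save("wrist","w5"); np.save("pics/T5.npy",T)
P,ok=cloud("wrist",d,T)
x,c,rim,wz=fitwheel(P,ok); print(x)
b=P[ok&(np.hypot(P[...,0]-495.5,P[...,1]+94.3)<17)&(P[...,2]>wz+40)]
h,e=np.histogram(b[:,2]-wz,bins=np.arange(40,90,1)); print("top above wheel (58 = home)",e[h.argmax()], np.median((b[:,2]-wz)[abs(b[:,2]-wz-e[h.argmax()]-.5)<1.5]))
for q in ["axle_top","load_spot","lamp_spot","post_spot"]:
    print(q,[(round(r["score"],2),c2w("wrist",r["centre"],T).round(1).tolist()) for r in ctrl.pinpoint("wrist",q)[:3]])
E
```

```text
t 12.25 tcp [ 539.5 -106.8  237.7] yaw 74.2 F [-0.7  0.3 -0.2] w 0.7 -> offset mm [ -0.3 163.7  45.1] j6 -1.7
wheel z 51.65260379914082 rim z 69.3630548720053 4206
[555.8 -50.1  35.9]
top above wheel (58 = home) 58 58.068176387035635
axle_top [(0.94, [555.1, -49.3, 65.2]), (0.47, [576.7, -125.0, 73.9])]
load_spot [(0.66, [505.2, -103.9, 68.2])]
lamp_spot [(0.95, [576.4, -126.1, 75.3])]
post_spot [(0.8, [498.0, 17.0, 95.1])]
```

View pics/w5.png

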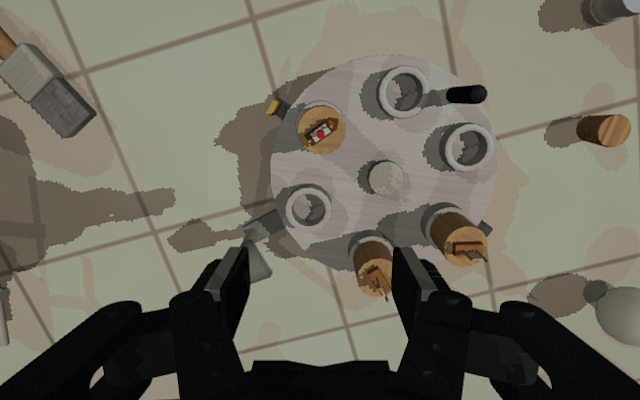

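```bash
cat > tab.py <<'E'
from wheel import *
def report(n,f,T,c):
    d=np.load(f"pics/{f}.npy"); im=cv2.imread(f"pics/{f}.png"); P,ok=cloud(n,d,T)
    hsv=cv2.cvtColor(im,cv2.COLOR_BGR2HSV); r=np.hypot(P[...,0]-c[0],P[...,1]-c[1]); a=np.degrees(np.arctan2(P[...,1]-c[1],P[...,0]-c[0]))%360
    tab=ok&(r>98)&(r<135)&(abs(a-224)<14)&(hsv[...,1]>140)&(P[...,2]>15)
    print(n,"tab n",tab.sum(),"ang",a[tab].min(),a[tab].max(),"med",np.median(a[tab]),"r",r[tab].min(),r[tab].max(),"z",P[tab][:,2].min(),P[tab][:,2].max(),"mid",(P[tab].min(0)+P[tab].max(0))/2)
    for lo,hi in ((20,60),(60,85),(85,130)):
        l=ok&(r>108)&(r<190)&(abs(a-284)<35)&(P[...,2]>lo)&(P[...,2]<hi)
        if l.sum()>5: print("  lamp z",lo,hi,l.sum(),"ang",a[l].min(),a[l].max(),"med",np.median(a[l]),"r",r[l].min(),r[l].max())
    k=ok&(r>108)&(r<150)&(abs(a-60)<40)&(P[...,2]>30)&(P[...,2]<50)
    if k.sum()>5: print("  click",k.sum(),a[k].min(),a[k].max(),np.median(a[k]))
    return P,ok,r,a
E
python3 - <<'E'
from tab import *
for n,f,T,c in (("wrist","w2",np.load("pics/T2.npy"),(555.8,-50)),("wrist","w3",np.load("pics/T3.npy"),(555.8,-50)),("wrist","w5",np.load("pics/T5.npy"),(555.8,-50.1)),("top","top0",None,(555.3,-51.5)),("side","side0",None,(555.9,-48.3))):
    report(n,f,T,c)
a=cv2.imread("pics/w5.png")[180:300,190:310]; b=cv2.imread("pics/top0.png")[170:270,400:500]; 
cv2.imwrite("pics/lamp.png",np.hstack([cv2.resize(a,(400,400),interpolation=2),cv2.resize(b,(400,400),interpolation=2)]))
E
```

```text
wrist tab n 199 ang 219.5937721589237 226.58371592135046 med 222.54113444963596 r 116.0649280635184 120.99206698148383 z 15.361040339486294 50.54767060195286 mid [ 469.3 -130.9   33. ]
  lamp z 20 60 181 ang 280.7304136487066 285.1557627395608 med 282.1578719043135 r 145.5205622786029 153.81825295931324
  lamp z 60 85 6 ang 280.1743712963745 285.34959888886755 med 282.8420312984211 r 127.18112521747915 128.07837177318808
  lamp z 85 130 970 ang 274.9246453504965 288.16844420960456 med 279.6132433476638 r 117.59815323809872 151.09513248725216
  click 324 38.18935631383505 48.75804235981814 43.9909279259189
wrist tab n 564 ang 213.34565806403018 235.90351964014354 med 223.96086038536225 r 98.56145039911384 134.23056927820923 z 15.253374807755648 197.9683933168942 mid [ 480.  -128.2  106.6]
  click 8 47.92655272432377 48.17010911620918 48.086304158347644
wrist tab n 138 ang 219.72472430229345 226.513649623898 med 222.87706875904726 r 116.07343663267297 120.90141263892208 z 15.201402254235404 50.59861698644323 mid [ 469.6 -130.8   32.9]
  lamp z 20 60 92 ang 280.8437001503693 284.8385209
[... 535 characters left out ...]
2005781 157.4207391203183
  click 93 37.90799024940808 48.71888939420112 43.84692293863821
side tab n 31 ang 219.90183459938555 227.33745258107098 med 222.91457898115218 r 116.69783415241626 121.52070524821438 z 24.272335631285614 50.16120407370801 mid [ 470.5 -129.6   37.2]
  lamp z 20 60 35 ang 281.07913233318334 285.45731452398076 med 283.1697191920612 r 144.45314882122264 153.60767732053327
  lamp z 60 85 26 ang 280.4857746085496 286.8827314602007 med 282.9584683854327 r 129.0517231855815 152.57973152799562
  lamp z 85 130 201 ang 275.27095503378604 290.9639382261586 med 282.9175824229321 r 117.5038168673404 155.67521399478
  click 94 37.33622647570273 49.40002298318529 46.26956562252319
```

View pics/lamp.png

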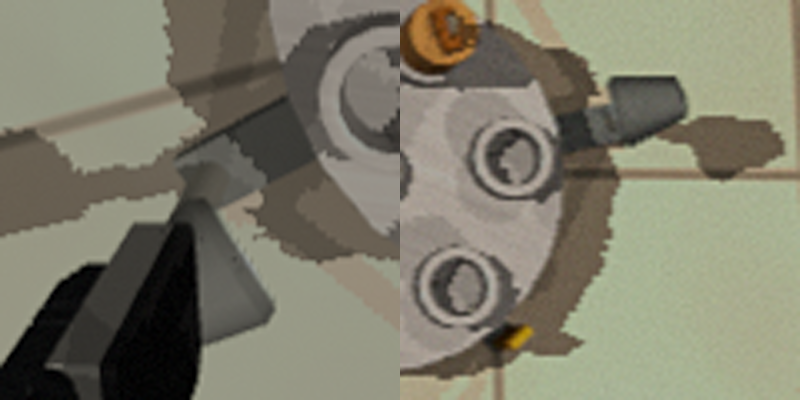

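```bash
python3 - <<'E'
from wheel import *
go([501.7,24.1,150])
E
```

```text
t 12.5 tcp [ 538.6 -106.4  237.3] yaw 74.2 F [ 0.4 -0.2  0.3] w 0.701 -> offset mm [115.5  87.4  71. ] j6 -1.7
```

Call:
{"api": "drive_tool", "payload": {"gripper": [0.3,0.3,0.3,0.3,0.3,0.3,0.3,0.3,0.3,0.3,0.3,0.3,0.3,0.3], "offset": [[0.0155,0,0.009],[0.025,0,0.0155],[0.025,0,0.0155],[0.025,0,0.0155],[0.025,0,0.0155],[0,0.01,0],[0,0.015,0],[0,0.015,0],[0,0.015,0],[0,0.015,0],[0,0.01,0],[0,0.007,0],[0,0,0],[0,0,0]], "turn": [0,0,0,0,0,5.4,5.4,5.4,5.5,5.5,5.5,5.5,0,0]}}

```text
time_s: 13.67
eef_pos: [502.0, 23.8, 150.6]
ee_rot: [0.672, -0.672, -0.219, 0.22]
force: [0.2, -0.2, -0.3]
grip_width: 0.7
```

```bash
python3 - <<'E'
from wheel import *
go([501.7,24.1,79])
T=toolT(); im,d=save("wrist","w6")
P,ok=cloud("wrist",d,T)
x,c,rim,wz=fitwheel(P,ok); print(x)
r=np.hypot(P[...,0]-x[0],P[...,1]-x[1]); po=P[ok&(P[...,2]>wz+28)&(P[...,2]<wz+57)&(r>78)&(r<106)&(np.hypot(P[...,0]-502,P[...,1]-24)<14)]
s=least_squares(lambda p:np.hypot(po[:,0]-p[0],po[:,1]-p[1])-7,[502,24],loss="soft_l1"); print(len(po),s.x,(po.min(0)+po.max(0))/2)
E
```

```text
t 13.67 tcp [502.   23.8 150.6] yaw 36.16 F [ 0.2 -0.2 -0.3] w 0.7 -> offset mm [-0.1 71.6  0.4] j6 -0.82
wheel z 51.680677385634155 rim z 69.32088540932747 3208
[555.8 -49.6  35.9]
721 [502.4  24.2] [501.9  24.4  93.8]
```

View pics/w6.png

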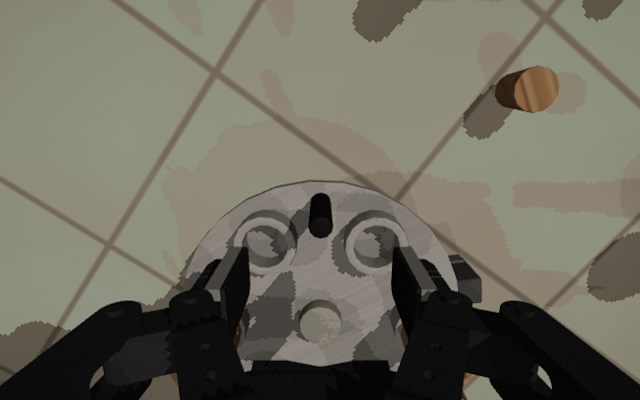

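Call:
{"api": "drive_tool", "payload": {"gripper": [0.3,0.3,0.3,0.3,0.3,0.6,1,1,1,1,1,1], "offset": [[0,0.012,0],[0,0.02,0],[0,0.02,0],[0,0.012,0],[0,0.007,0],[0,0,0],[0,0,0],[0,0,0],[0,0,0],[0,0,0],[0,0,0],[0,0,0]], "turn": [0,0,0,0,0,0,0,0,0,0,0,0], "force": 40}}

```text
time_s: 14.72
eef_pos: [502.9, 23.7, 80.7]
ee_rot: [-0.672, 0.673, 0.219, -0.218]
force: [-0.1, -0.3, 6.8]
grip_width: 0.149
```

```bash
python3 - <<'E'
from wheel import *
go([501.7,24.1,79])
T=toolT(); im,d=save("wrist","w7")
c=np.array([555.7,-50]); p=T[:2,3]-c; print(np.hypot(*p),np.degrees(np.arctan2(p[1],p[0])))
E
```

```text
t 14.72 tcp [502.9  23.7  80.7] yaw 36.02 F [-0.1 -0.3  6.8] w 0.149 -> offset mm [-0.7  1.7  1. ] j6 -0.81
90.68434104934354 125.63350079686457
```

View pics/w7.png

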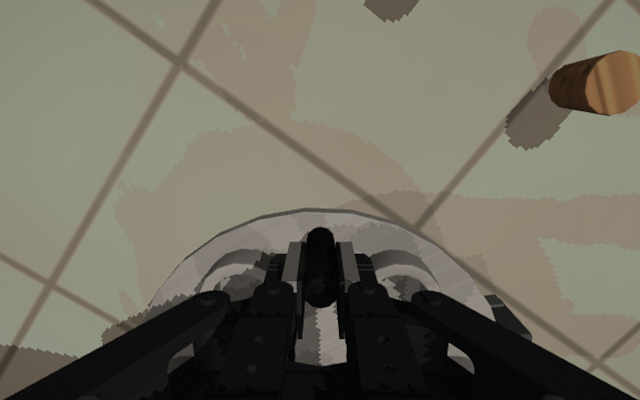

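Call:
{"api": "drive_tool", "payload": {"gripper": [1,1,1,1,1,1,1,1,1,1,1,1], "offset": [[-0.00475,0,-0.0001],[-0.00475,0,-0.0001],[-0.00475,0,-0.0001],[-0.00475,0,-0.0001],[-0.00475,0,-0.0001],[-0.00475,0,-0.0002],[-0.00475,0,-0.0001],[-0.00475,0,-0.0001],[-0.00475,0,-0.0001],[-0.00475,0,-0.0002],[0,0,0],[0,0,0]], "turn": [-3,-3,-3,-3,-3,-3,-3,-3,-3,-3,0,0]}}

```text
time_s: 15.77
eef_pos: [472.9, -12.8, 80.7]
ee_rot: [-0.593, 0.593, 0.385, -0.385]
force: [-4.1, -0.4, 8.2]
grip_width: 0.15
```

```bash
cat >> wheel.py <<'E'
def post(c=(555.7,-50)):
    s=ctrl.sense(); T=toolT(s); p=T[:2,3]-np.array(c); a=np.arctan2(p[1],p[0]); F=np.array(s["force"])
    print("t",s["time_s"],"r",np.hypot(*p).round(2),"ang",np.degrees(a).round(2)%360,"yaw",np.degrees(np.arctan2(T[1,0],T[0,0])).round(2),"Ft",(F[:2]@[-np.sin(a),np.cos(a)]).round(1),"Fr",(F[:2]@[np.cos(a),np.sin(a)]).round(1),"Fz",F[2].round(1),"z",T[2,3].round(1),"w",round(s["grip_width"],3))
E
python3 -c "
from wheel import *
post()"
```

```text
t 15.7667 r 90.76 ang 155.82 yaw 66.01 Ft 2.1 Fr 3.5 Fz 8.2 z 80.7 w 0.15
```

Call:
{"api": "drive_tool", "payload": {"gripper": [1,1,1,1,1,1,1,1,1,1,1,1,1], "offset": [[-0.00475,0,-0.0001],[-0.00475,0,-0.0001],[-0.00475,0,-0.0001],[-0.00475,0,-0.0001],[-0.00475,0,-0.0001],[-0.00475,0,-0.0002],[-0.00475,0,-0.0001],[-0.00475,0,-0.0001],[-0.00475,0,-0.0001],[-0.00475,0,-0.0002],[-0.00475,0,-0.0001],[0,0,0],[0,0,0]], "turn": [-3,-3,-3,-3,-3,-3,-3,-3,-3,-3,-3,0,0]}}

```text
time_s: 16.85
eef_pos: [465.7, -64.2, 80.6]
ee_rot: [0.459, -0.459, -0.537, 0.538]
force: [-7.5, -3.0, 11.3]
grip_width: 0.148
```

```bash
python3 - <<'E'
from wheel import *
post()
T=toolT(); save("wrist","w8"); d=np.load("pics/w8.npy"); P,ok=cloud("wrist",d,T); x,c,rim,wz=fitwheel(P,ok); print(x,c)
save("top","top8"); d=np.load("pics/top8.npy"); P,ok=cloud("top",d); x,c,rim,wz=fitwheel(P,ok); print(x,c)
save("side","s8"); d=np.load("pics/s8.npy"); P,ok=cloud("side",d); x,c,rim,wz=fitwheel(P,ok); print(x,c)
a=cv2.imread("pics/top8.png")[150:280,320:490]; b=cv2.imread("pics/s8.png")[100:230,280:450]
cv2.imwrite("pics/c8.png",np.hstack([cv2.resize(a,(390,300),interpolation=2),cv2.resize(b,(390,300),interpolation=2)]))
E
```

```text
t 16.85 r 91.14 ang 188.99 yaw 99.03 Ft 1.7 Fr 7.9 Fz 11.3 z 80.6 w 0.148
wheel z 51.69572807720563 rim z 69.32237687997194 2174
[556.  -50.2  38.5] 1166.2005724468372
wheel z 53.67360211024226 rim z 71.33554803410493 437
[555.3 -51.6  38.5] 0.4970251887263366
wheel z 52.09498185977748 rim z 69.45591501774084 536
[556.  -47.9  38.7] 119.20489131619442
```

View pics/c8.png

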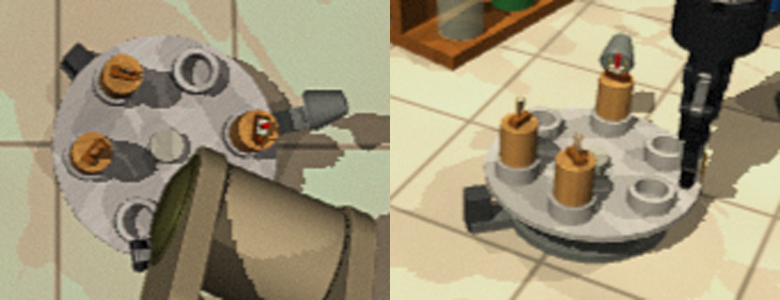

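Call:
{"api": "drive_tool", "payload": {"gripper": [1,1,1,1,1], "offset": [[-0.0033,0,0.0003],[-0.0033,0,0.0003],[0,0,0],[0,0,0],[0,0,0]], "turn": [-2.1,-2.1,0,0,0]}}

```text
time_s: 17.42
eef_pos: [466.9, -70.6, 80.7]
ee_rot: [-0.439, 0.44, 0.554, -0.554]
force: [-3.2, -0.3, 7.8]
grip_width: 0.151
```

```bash
python3 - <<'E'
from wheel import *
post()
for n,f in (("wrist","w9"),("top","top9"),("side","s9")):
    T=toolT(); save(n,f); d=np.load(f"pics/{f}.npy"); P,ok=cloud(n,d,T); x,c,rim,wz=fitwheel(P,ok); print(n,x,c)
E
```

```text
t 17.4167 r 91.21 ang 193.08 yaw 103.2 Ft -0.5 Fr 3.2 Fz 7.8 z 80.7 w 0.151
wheel z 51.70520176788142 rim z 69.3179106079286 2166
wrist [556.  -50.2  42.5] 1123.847122123691
wheel z 53.55292184813925 rim z 71.12383331466253 447
top [555.2 -51.6  42.4] 0.19617987323910957
wheel z 52.13499484568604 rim z 69.56476602281538 551
side [556.  -48.3  42.7] 136.6990756346511
```

Call:
{"api": "drive_tool", "payload": {"gripper": [1,1,1,0.4,0.4,0.4,0.4], "offset": [[-0.0006,0,0],[0,0,0],[0,0,0],[0,0,0],[0,0,0],[0,0,0],[0,0,0]], "turn": [-0.4,0,0,0,0,0,0]}}

```text
time_s: 18.15
eef_pos: [466.7, -71.0, 79.6]
ee_rot: [-0.437, 0.437, 0.556, -0.556]
force: [0.2, 0.8, -0.3]
grip_width: 0.594
```

Call:
{"api": "drive_tool", "payload": {"gripper": [0.4,0.4,0.4,0.4,0.4,0.4,0.4,0.4,0.4,0.4], "offset": [[0,-0.008,0],[0,-0.02,0],[0,-0.03,0],[0,-0.03,0],[0,-0.03,0],[0,-0.03,0],[0,-0.02,0],[0,-0.01,0],[0,0,0],[0,0,0]], "turn": [0,0,0,0,0,0,0,0,0,0]}}

```text
time_s: 18.98
eef_pos: [466.5, -70.9, 256.9]
ee_rot: [0.438, -0.437, -0.556, 0.556]
force: [0.2, 0.2, -0.4]
grip_width: 0.601
```

```bash
python3 - <<'E'
from tab import *
post()
for n,f in (("wrist","w10"),("top","top10"),("side","s10")):
    T=toolT(); save(n,f); d=np.load(f"pics/{f}.npy"); P,ok=cloud(n,d,T); x,c,rim,wz=fitwheel(P,ok); print(n,x,c)
    a=np.radians(283); C=x[:2]+75*np.array([np.cos(a),np.sin(a)])
    b=P[ok&(np.hypot(P[...,0]-C[0],P[...,1]-C[1])<24)&(P[...,2]>wz+56)&(P[...,2]<wz+60.5)]
    if len(b)>10:
        mid=(b.min(0)+b.max(0))/2; print("  steamer top",np.median(b[:,2])-wz,mid,"ang",np.degrees(np.arctan2(mid[1]-x[1],mid[0]-x[0]))%360,np.hypot(*(mid[:2]-x[:2])))
    try: report(n,f,T,x[:2])
    except Exception as e: print(e)
E
```

```text
t 18.9833 r 91.65 ang 193.15 yaw 103.6 Ft -0.1 Fr -0.2 Fz -0.4 z 256.9 w 0.601
wheel z 51.6207182277393 rim z 69.30285249949827 3013
wrist [555.5 -50.3  42.6] 131.7225822872648
wrist tab n 515 ang 211.26397641094235 228.41190996974817 med 219.9208326474449 r 98.04124725483378 121.27173590714588 z 17.0771883641508 340.78151365714893 mid [ 474.7 -122.6  178.9]
  lamp z 20 60 217 ang 280.7834235104 284.8466539217462 med 281.55592991587275 r 145.19682881648646 154.90857878511198
  lamp z 60 85 79 ang 280.68597804725835 282.7475879604837 med 281.25901837436794 r 127.47659702922603 155.46001366130594
  lamp z 85 130 1471 ang 274.85304350800106 290.640414973921 med 280.6203675736713 r 117.95856738715878 156.50303719354187
  click 74 44.27465800298755 48.49321391024422 46.95277012276131
wheel z 53.52950650857565 rim z 71.14193644086197 563
top [555.2 -51.6  42.7] 7.754849749377264
  steamer top 58.0230703545983 [ 570.9 -123.4  111.8] ang 282.3014550015271 73.42731646207429
zero-size array to reduction operation minimum which has no identity
wheel z 52.0043991700349 rim z 69.50185252094525 567
side [556.  -48.1 -17.3] 132.25845639824388
  steamer top 57.96619143337557 [ 572.2 -118.8  110.1] ang 282.92773000172997 72.54681009304413
side tab n 20 ang 219.22363873551976 224.93572813422125 med 221.5428016774473 r 116.243972451109 120.33156892578081 z 29.710412908905255 49.348891924715645 mid [ 467.8 -127.5   39.5]
  lamp z 85 130 157 ang 275.19779693433753 290.88875635838707 med 281.77975081418504 r 117.906674536267 154.32185015537735
  click 91 38.34734555896721 49.18271743954111 45.669238864899704
```

View pics/w10.png

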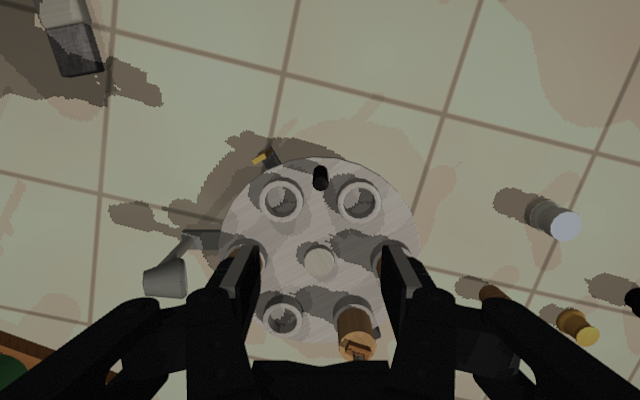

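View pics/s10.png

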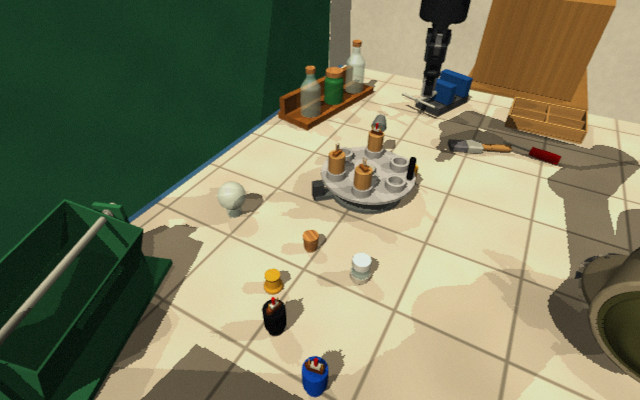

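```bash
python3 -c "
from rig import ctrl
print(ctrl.finish_job(), ctrl.sense()['time_s'])"
```

```text
the job is handed in; nothing more can be done
the job is handed in; nothing more can be done
```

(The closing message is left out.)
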